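# Load and clamp a tile under the raised stencil

### The arm

A 6-joint arm with a two-finger parallel gripper is mounted at the origin on the work surface. World frame = base frame: x ahead of the robot, y to its left, z up, the work surface at z = 0. Lengths are in m, angles in rad, forces in N, time in s.
With the tool pointing down it reaches from about 0.275 to 0.825 m from the base axis. Payload 4.9 kg.
Tool frame: the origin (TCP) lies midway between the tips of the shut fingers; the grasp point (between the pads) lies 19 mm behind it (grip_point_offset is the distance from the TCP to the grasp point, in m); z points along the fingers, y is the line along which they close (so a half turn about z gives the same grasp; the last joint's range is limited). The gripper opens to 85 mm and grips with 20 to 120 N. Pads are 22 mm wide; open, the fingers measure 114 mm over their backs; the gripper's body (76 mm by 85 mm) begins 54 mm behind the grasp point. The pads swing forward as they close: fully open they stand 13 mm farther back than shut.
Start: joints at [1.103, 0.326, -0.193, 1.052, 0, 1.437], TCP at [0.18, 0.52, 0.231] pointing down, gripper open.
Joint ranges: [-2.65, 2.65], [-0.97, 1.79], [-1.3, 1.35], [-1.93, 2.1], [-1.47, 1.37], [-3.14, 3.14]. Speed limits (rad/s): [2.57, 2.57, 3.14, 3.14, 3.14, 3.14].

### API

Orientations are given as a rotation vector (axis times angle).
In Python, from cell import * gives the robot as it stands. Calls block until the motion is done:
- movep(position, orientation): joint-space move of the TCP to a pose.
- move_l(position, velocity=0.15, rot=None, until_force=None): straight line of the TCP; rot=None keeps the orientation; velocity is the mean speed in m/s. With until_force (N) it stops when the force on the tool has changed by that much, and returns True; else False.
- set_joints(angles): joint-space move.
- let_go() and grab(newtons=None): open the fingers fully, or close them until they stop; newtons is the grip in N (None keeps the last).
- sleep(seconds).
- ik(position, orientation): joint angles nearest the present ones, or None.
- get_state(): the state.
- grab_frame(name): name is "scene" or "side" or "wrist"; returns a dict with "img" (384x512x3 uint8, red, green, blue), "fx", "fy", "cx", "cy" (pixels), "cam_to_world" (4x4, takes a point from camera to world coordinates); the wrist camera has in their place "T_tool_cam" (4x4, takes a point from camera to tool coordinates, whose origin is the TCP and whose axes are the flange's). Camera axes: x right, y down, z forward; pixel columns grow to the right and rows downward; lengths in m; the calibration is good to about 2 mm. The wrist camera is an equidistant fisheye: a pixel r from the principal point sees the ray r / f radians off the axis. A picture is of the moment at which its call begins: read the wrist's pose just before it. There is no depth.
A pose or a line that the arm cannot do raises MotionError and nothing moves.
- sign_off(): hands the job in; it is judged then, once.
Trained networks look in the newest picture that a camera, given by its name, has taken for a name from the list of things; names that differ only in an ending like _2 or _b are one class to them, and where a whole thing is asked for, a point or a joint stands for the part that bears it (a point fixed in the world has none). Each returns a list of dicts, best first, with "score" (0 to 1); they miss things now and then, are a little off and sometimes report something else, mostly with a low value. They report only what shows in the picture. A call takes as long as a camera call. They do not tell look-alikes from the thing itself.
- spot_in(camera, name): "centre" ([column, row] in pixels, amid what is visible of it).
- silhouettes(camera, name): "mask" (384x512 bool, what is visible of it) and "centre" ([column, row] in pixels, amid what is visible of it).
- tip_of(camera, name): "centre" ([column, row] in pixels: a listed point, or the origin of a listed thing).
The state is a dict: "clock": time; "q": joint angles; "joint_velocities": joint speeds; "tau": joint torques, N m; "position": TCP position; "eef_rot": TCP orientation; "contact_force": force on the tool from outside, world axes, zero at the start; "wrist_torque": the same for the moment, N m; "finger_gap": opening from 0.0 (shut) to 1.0 (fully open); "grasp_force": force on a finger pad.
Only numpy, scipy, OpenCV 4.12 (cv2) and the standard library are available. Lean on these libraries where they do the work, as an engineer would, in place of code of your own. Each camera call takes 0.05 s, during which the arm holds its last target. There are 200 camera calls.

### The job

Load the blue-glazed tile, glaze up, into the stencil jig on the bench: slide it in gently under the raised stencil until its end touches the brass end stop, without shifting the stop, and only then push the side clamp in by its red knob until it presses snugly on the tile and holds it square against the steel fence. Leave the stencil raised, and do not disturb the green tile, the brush jar or the squeegee.

Things in the scene. Friction and masses are not known exactly. Their poses are not given: they have to be found in the camera images.
- tile: the tile to load: ceramic border tile, blue glaze panel on a white-edged terracotta body, 140 (x) x 60 (y) x 12 (z) mm, 0.21 kg; origin at the centre of its underside, x along its length, z up through the glaze. Its two ends are alike; its edges chip if struck hard. It starts flat on the bench to the left or to the right of the jig
- jig: stencil jig, fixed: white baseboard 18 mm thick (tile lies on its top, z 18 mm), x -200..200, y -200..120 mm. Origin at its underside; x points away from the robot, in under the stencil (loading direction); y left, to the fence. The x axis is the centre line of a tile lying against the fence. Red clamp guide block 18 mm tall at x -10..40, y -120..-104; hinge blocks at the far edge, 36 mm tall
- fence_face (a point): a point of the steel fence, on the plane that the tile's left long side must touch, at baseboard height (jig x 50, y 30, z 18 mm). The fence is fixed, 10 mm tall, 16 mm thick, and runs along the jig's x from 0 to 100 mm; its contact face looks to the jig's -y. Axes as the jig
- stop_face (a point): middle of the brass end stop's face, at baseboard height, on the jig's centre line: the tile's far end must touch it. Stop 50 mm wide, 10 mm tall, 26 mm deep; the face looks to the jig's -x. It sits in a slot along x, set for this job at x 80 to 98 mm, held by friction only: a push of more than about 15 N moves it. Axes as the jig
- side_clamp: side clamp: a push rod with a black rubber face, 40 mm wide (x), 10 mm tall; origin at the middle of the face at baseboard height, jig x 15 mm; axes as the jig. It slides along y only, from -75 (fully out) to -25 mm, and meets a tile lying against the fence at y -30. It slides with a drag of about 6 N and stays, still pressing, where it is left. Pressing over 40 N chips the tile
- clamp_knob (a point): top centre of the clamp's upright round red knob: 26 mm diameter, its red part from 12 to 42 mm above the baseboard, 110 mm outwards (jig -y) of the clamp face, to which a thin rod just over the baseboard joins it
- stencil (a joint): opening angle of the hinged stencil frame in rad, 0 = down flat, parallel to the baseboard and 14 mm above it; it starts raised at 0.74 to 0.80, cannot open beyond 0.82, and stays by stiff hinge friction (about 5 N down at its front edge pushes it down)
- stencil_front (a point): middle of the front edge of the stencil frame: aluminium, 200 mm wide (jig y +-100), bars 25 mm square, with a clear acrylic stencil sheet with three open windows filling it at its underside, so it covers the tile's place. Hinge line at jig x 170, 44 mm above the bench; 360 mm from there to this point, then an 11 mm wooden grip
- tile_green: a finished tile of the same size with a green glaze panel, on the other side of the jig; leave alone; origin at the centre of its underside, x along its length
- brush_jar: glass jar, 73 mm diameter, 107 mm tall, with brushes standing up to 210 mm; leave alone; origin at the centre of its underside
- squeegee: wooden squeegee lying flat, 150 (x) x 52 (y) x 24 (z) mm; leave alone; origin at the underside of its wooden grip, at mid length
Mind the look-alikes: they are no part of the job. Leave any brown look-alike of the tile alone.

How it is judged:
On the way, in this order (a step that is already met when the one before it is completed fails the run):
1. the blue tile lies on the baseboard under the stencil, its far end at the end stop (gap under 2.5 mm) (x of tile in the frame of stop_face between -0.0725 and -0.068 m and y of tile in the frame of fence_face between -0.045 and -0.028 m and z of tile in the frame of jig below 0.0195 m and angle between tile's own z axis and vertical below 0.04 rad), for 0.2 s.
2. the side clamp presses the tile (over 2 N) against the fence (gaps under 2 mm) (y of tile in the frame of fence_face above -0.032 m and y of tile in the frame of side_clamp below 0.032 m and contact force between side_clamp and tile above 2 N), for 0.2 s.
At the end, for the whole second after the job is handed in: the blue tile lies flat, glaze up, on the baseboard, at rest, its far end within 2.5 mm of the end stop, its left side within 2 mm of the fence and square to it (2 degrees), the clamp's face on its right side and still pressing (over 2 N), and the stencil is still raised (above 0.68 rad) (all of step 2 and x of tile in the frame of stop_face between -0.0725 and -0.068 m and y of tile in the frame of fence_face below -0.028 m and angle between the x axis of tile and the x axis of jig, either way round below 0.035 rad and z of tile in the frame of jig between 0.016 and 0.0195 m and angle between tile's own z axis and vertical below 0.04 rad and linear speed of tile below 0.01 m/s and value of joint stencil above 0.68 rad); the robot touches nothing.
It fails at once if the end stop shifted by more than 4 mm (distance of stop_face from where it was at the start of the episode above 0.004 m).
It fails at once if the stencil frame knocked down below 0.68 rad (value of joint stencil below 0.68 rad).
It fails at once if the tile struck or squeezed against the jig with more than 90 N (contact force between tile and jig above 90 N).
It fails at once if the green tile, the squeegee or the brush jar moved by more than 20 mm, or the jar tipped (distance of any of tile_green, squeegee, brush_jar from where it was at the start of the episode above 0.02 m or angle between brush_jar's own z axis and vertical above 0.3 rad).
It fails at once if the side clamp pressed on the tile with more than 40 N (contact force between side_clamp and tile above 40 N).
It also fails if it takes over 58 s, if anything falls off the work surface, if the arm or the gripper's body presses on something with over 40 N, if the wrist force passes 120 N, or if a joint passes its speed limit or range.

## Working session

There is one attempt and no reset: what is moved stays moved. The work goes in short steps, each a Python script; the robot and the scene stay as the last script left them, time stands still between calls to the robot, and variables do not carry over. Pictures are saved under pics/ and viewed, at most 10 in all, crops included, and the job is handed in when it is done.

```bash
ls; mkdir -p pics
cat > h.py <<'E'
from cell import *
import numpy as np, cv2
from scipy.spatial.transform import Rotation as R
def ray(f,px):
    u=(np.array(px,float)-[f['cx'],f['cy']])/[f['fx'],f['fy']]
    T=np.array(f['cam_to_world']); d=T[:3,:3]@np.array([u[0],u[1],1]); return T[:3,3],d
def onz(f,px,z):
    o,d=ray(f,px); return o+d*(z-o[2])/d[2]
def proj(f,p):
    T=np.linalg.inv(np.array(f['cam_to_world'])); c=T[:3,:3]@np.array(p)+T[:3,3]
    return c[:2]/c[2]*[f['fx'],f['fy']]+[f['cx'],f['cy']]
def down(yaw): # tool z down, tool y axis at direction yaw+90deg 
    return (R.from_euler('z',yaw)*R.from_euler('x',np.pi)).as_rotvec()
E
python3 - <<'E'
from h import *
s=get_state();print(s)
for c in ['scene','side']:
    f=grab_frame(c);cv2.imwrite(f'pics/{c}0.png',f['img'][:,:,::-1])
    print(c,f['fx'],f['cx'],f['cy'],np.round(f['cam_to_world'],3).tolist())
    for n in ['tile','jig','fence_face','stop_face','side_clamp','clamp_knob','stencil_front','tile_green','brush_jar','squeegee']:
        print(n,[(np.round(d['centre']).tolist(),round(d['score'],2)) for d in tip_of(c,n)[:4]])
E
```

```text
pics
{'clock': 0.0, 'q': array([ 1.10278131e+00,  3.26951047e-01, -1.93575355e-01,  1.05196851e+00,
       -8.42293636e-06,  1.43655128e+00]), 'joint_velocities': array([ 0.00035146, -0.000871  , -0.00113004,  0.00018646,  0.00065063,
       -0.00044865]), 'tau': array([ 1.92069063e-03, -4.43396330e+01,  2.62442976e+01,  1.54009386e-02,
        1.18513617e-05, -5.16448111e-06]), 'position': array([0.17994202, 0.51913405, 0.23050115]), 'eef_rot': array([-5.21771886e-01, -3.09745659e+00,  2.55159015e-03]), 'contact_force': array([ 1.1381893 , -0.60952489, -0.46303496]), 'wrist_torque': array([ 0.010883  , -0.02610133,  0.03922554]), 'grasp_force': 0.0, 'finger_gap': 1.0001967619433128}
scene 402.2295525955822 253.8102736079467 195.46239273932923 [[0.064, 0.68, -0.731, 1.363], [0.998, -0.056, 0.035, -0.07], [-0.017, -0.731, -0.682, 0.848], [0.0, 0.0, 0.0, 1.0]]
tile [([384.0, 190.0], 0.79), ([371.0, 150.0], 0.57)]
jig []
fence_face [([274.0, 244.0], 0.93)]
stop_face []
side_clamp [([136.0, 198.0], 0.25)]
clamp_knob [([201.0, 233.0], 0.65)]
stencil_front [([257.0, 130.0], 0.83)]
tile_green [([135.0, 200.0], 0.67)]
brush_jar [([415.0, 238.0], 0.55)]
squeegee [([125.0, 244.0], 0.89)]
side 350.21795329130765 262.83321143826015 188.7325860121853 [[0.652, -0.589, 0.477, -0.048], [-0.758, -0.501, 0.417, -0.552], [-0.007, -0.634, -0.774, 0.997], [0.0, 0.0, 0.0, 1.0]]
tile [([133.0, 180.0], 0.89), ([176.0, 153.0], 0.78), ([288.0, 162.0], 0.4), ([332.0, 271.0], 0.38)]
jig [([274.0, 180.0], 0.86), ([328.0, 271.0], 0.22)]
fence_face [([271.0, 163.0], 0.64)]
stop_face [([287.0, 162.0], 0.67)]
side_clamp []
clamp_knob [([317.0, 193.0], 0.44)]
stencil_front [([256.0, 134.0], 0.65)]
tile_green []
brush_jar [([208.0, 126.0], 0.56)]
squeegee [([367.0, 236.0], 0.87)]
```

View pics/scene0.png

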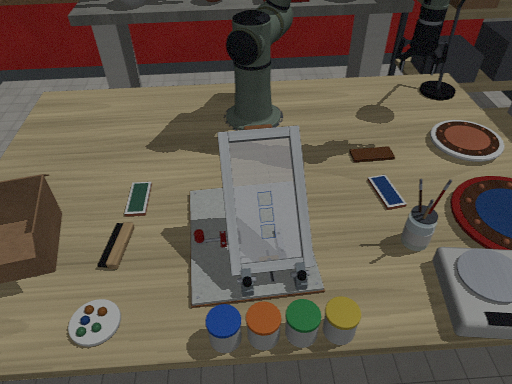

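View pics/side0.png

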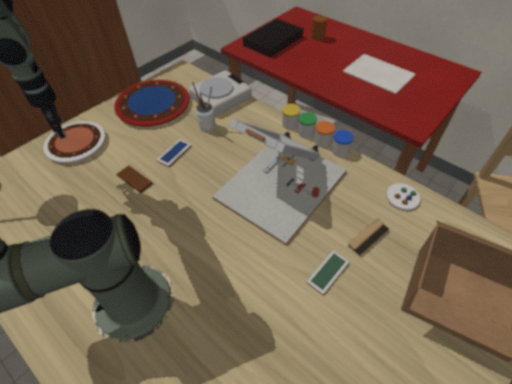

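The scene view shows the blue tile at about (386,191), with the brown look-alike at (371,154). The green tile is at (138,198), the jig is in the middle with its knob at (199,236), and the clamp parts are at (223,239). In the side view the blue tile is at (175,153) and the knob at (316,192).

```bash
cat > a.py <<'E'
from h import *
fs={}
for c in ['scene','side']:
    f=fs[c]=grab_frame(c)
    hsv=cv2.cvtColor(f['img'],cv2.COLOR_RGB2HSV)
    box={'scene':(360,170,415,215),'side':(150,133,200,172)}[c]
    m=np.zeros(hsv.shape[:2],np.uint8); x0,y0,x1,y1=box
    m[y0:y1,x0:x1]=cv2.inRange(hsv,(100,90,40),(130,255,255))[y0:y1,x0:x1]
    ys,xs=np.nonzero(m); P=np.array([onz(f,p,.012)[:2] for p in zip(xs,ys)])
    r=cv2.minAreaRect(P.astype(np.float32)); C=P-P.mean(0); w,v=np.linalg.eigh(C.T@C); 
    print(c,len(xs),P.mean(0).round(4),np.round(r[0],4),np.round(r[1],4),np.degrees(np.arctan2(v[1,1],v[0,1])).round(1))
    hk=cv2.inRange(hsv,(0,150,60),(8,255,255))|cv2.inRange(hsv,(172,150,60),(180,255,255))
    n,l,st,ce=cv2.connectedComponentsWithStats(hk)
    print([(st[i].tolist(),ce[i].round(1).tolist(),onz(f,ce[i],.045).round(4).tolist()) for i in range(1,n) if 15<st[i][4]<400 and 180<ce[i][0]<330 and 150<ce[i][1]<260])
a=fs['scene']['img'][180:310,180:330]; b=fs['side']['img'][110:245,205:355]
o=np.hstack([cv2.resize(a,(400,347),interpolation=2),np.pad(cv2.resize(b,(400,360),interpolation=2)[:347],((0,0),(0,0),(0,0)))])
cv2.imwrite('pics/crop.png',o[:,:,::-1])
E
python3 a.py
```

```text
scene 390 [0.4759 0.381 ] [0.4733 0.3807] [0.1249 0.0432] -171.1
[([194, 229, 10, 14, 99], [198.5, 235.7], [0.6465, -0.1846, 0.045])]
side 157 [0.473  0.3767] [0.4748 0.3782] [0.1108 0.0315] -170.8
[([314, 189, 4, 7, 26], [315.4, 191.8], [0.6467, -0.187, 0.045])]
```

View pics/crop.png

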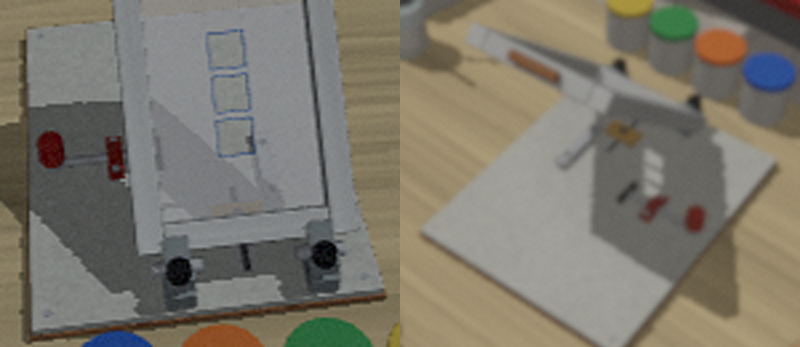

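```bash
cat > b.py <<'E'
from h import *
from scipy.optimize import least_squares
S=grab_frame('scene');D=grab_frame('side')
c=lambda u,v:(180+u/2.667,180+v/2.667); d=lambda u,v:(205+(u-400)/2.667,110+v/2.667)
obs=[(S,c(25,28),(-.2,-.2,.018)),(S,c(32,330),(.2,-.2,.018)),(S,c(385,292),(.2,.12,.018)),
(D,d(420,232),(-.2,.12,.018)),(D,d(778,163),(.2,-.2,.018)),(S,(198.5,235.7),(.015,-.185,.045)),(D,(315.4,191.8),(.015,-.185,.045))]
def W(x,p): 
    q=R.from_euler('z',x[2]).apply(p); return q+[x[0],x[1],0]
def res(x): return np.concatenate([proj(f,W(x,p))-px for f,px,p in obs])
r=least_squares(res,[.63,0,0],loss='soft_l1')
print(r.x,res(r.x).round(1))
x=r.x
np.save('jig.npy',x)
for f,n in((S,'scene'),(D,'side')):
    print(n,'fence',proj(f,W(x,(.05,.03,.018))),'fence start',proj(f,W(x,(0,.03,.028))),'stop80',proj(f,W(x,(.08,0,.018))),'stop98',proj(f,W(x,(.098,0,.018))))
    for th in(.74,.8): print('front',th,proj(f,W(x,(.17-.36*np.cos(th),0,.044+.36*np.sin(th)))),W(x,(.17-.36*np.cos(th),0,.044+.36*np.sin(th))))
print(W(x,(-.2,0,.018)),W(x,(.01,0,.018)))
E
python3 b.py
```

```text
[ 0.62300189 -0.00914107  0.05830959] [ 0.9  0.  -0.5 -0.1  0.1 -1.3 -1.1 -2.6 -1.2 -2.9 -3.2  0.9  1.7  0.5]
scene fence [277.42704876 244.71574949] fence start [274.50839586 228.43559889] stop80 [267.97614589 254.70399842] stop98 [269.00734229 260.16421139]
front 0.74 [258.23066312 130.59065661] [ 0.52731611 -0.0147268   0.28674365]
front 0.8 [258.97777496 128.66948086] [ 0.54232482 -0.01385065  0.30224819]
side fence [273.13596243 164.64516108] fence start [265.25087663 170.61393994] stop80 [284.06938668 163.51937755] stop98 [286.75530034 160.80954152]
front 0.74 [253.79006847 135.76878064] [ 0.52731611 -0.0147268   0.28674365]
front 0.8 [256.77735347 129.12740647] [ 0.54232482 -0.01385065  0.30224819]
[ 0.4233418  -0.02079638  0.018     ] [ 0.6329849 -0.0085583  0.018    ]
```

```bash
cat >> h.py <<'E'
def tilt(yaw,a=np.radians(40),flip=True):
    r=R.from_euler('z',yaw)*R.from_euler('y',-a)*R.from_euler('x',np.pi)
    if flip: r=r*R.from_euler('z',np.pi)
    return r.as_rotvec()
jig=np.load('jig.npy')
def W(p,x=None):
    x=jig if x is None else x
    return R.from_euler('z',x[2]).apply(p)+[x[0],x[1],0]
def fish(f,pos,rot,P):   # world -> wrist pixel
    T=np.eye(4);T[:3,:3]=R.from_rotvec(rot).as_matrix();T[:3,3]=pos
    M=np.linalg.inv(T@np.array(f['T_tool_cam'])); c=M[:3,:3]@np.array(P)+M[:3,3]
    th=np.arctan2(np.hypot(c[0],c[1]),c[2]); ph=np.arctan2(c[1],c[0])
    return np.array([f['cx']+f['fx']*th*np.cos(ph),f['cy']+f['fy']*th*np.sin(ph)])
def fishz(f,pos,rot,px,z):
    T=np.eye(4);T[:3,:3]=R.from_rotvec(rot).as_matrix();T[:3,3]=pos
    T=T@np.array(f['T_tool_cam']); u=(np.array(px)-[f['cx'],f['cy']])/[f['fx'],f['fy']]
    th=np.linalg.norm(u); d=np.array([*(u/th*np.sin(th)),np.cos(th)]); d=T[:3,:3]@d
    return T[:3,3]+d*(z-T[2,3])/d[2]
E
python3 - <<'E'
from h import *
yt=np.radians(8.95);t=np.array([.474,.379,0]);ax=np.array([np.cos(yt),np.sin(yt),0])
for a in (30,40,50):
  for fl in (0,1):
    rt=tilt(yt,np.radians(a),fl); rj=tilt(jig[2],np.radians(a),fl)
    for nm,p,r in [('grasp',t-.045*ax+[0,0,.005],rt),('appr',t-.045*ax+[0,0,.11],rt),('pre',W((-.25,-.004,.05)),rj),('pre2',W((-.17,-.004,.024)),rj),('in',W((-.03,-.004,.024)),rj)]:
        q=ik(p,r); print(a,fl,nm,None if q is None else np.round(q,2))
S=grab_frame('scene'); print('brown',onz(S,(352,156),0),onz(S,(393,152),0),'jar',onz(S,(418,245),0))
f=grab_frame('wrist');print(f['fx'],f['cx'],f['cy'],np.round(f['T_tool_cam'],3))
E
```

```text
30 0 grasp [ 0.73  0.5  -0.88 -0.27 -0.27 -2.63]
30 0 appr [ 0.73  0.28 -0.8   0.04 -0.27 -2.63]
30 0 pre None
30 0 pre2 [-0.35  0.33 -1.23 -0.48  0.2   2.78]
30 0 in [-0.22  0.46 -0.9  -0.29  0.14  2.9 ]
30 1 grasp [ 0.73  0.5  -0.88 -0.27 -0.27  0.51]
30 1 appr [ 0.73  0.28 -0.8   0.04 -0.27  0.51]
30 1 pre None
30 1 pre2 [-0.35  0.33 -1.23 -0.48  0.2  -0.36]
30 1 in [-0.22  0.46 -0.9  -0.29  0.14 -0.24]
40 0 grasp [ 0.79  0.57 -1.01 -0.61 -0.39 -2.63]
40 0 appr [ 0.79  0.29 -0.95 -0.27 -0.39 -2.63]
40 0 pre None
40 0 pre2 None
40 0 in [-0.25  0.52 -1.07 -0.69  0.2   2.9 ]
40 1 grasp [ 0.79  0.57 -1.01 -0.61 -0.39  0.51]
40 1 appr [ 0.79  0.29 -0.95 -0.27 -0.39  0.51]
40 1 pre None
40 1 pre2 None
40 1 in [-0.25  0.52 -1.07 -0.69  0.2  -0.24]
50 0 grasp [ 0.84  0.72 -1.11 -1.   -0.51 -2.66]
50 0 appr [ 0.84  0.38 -1.08 -0.63 -0.51 -2.66]
50 0 pre None
50 0 pre2 None
50 0 in [-0.28  0.7  -1.21 -1.18  0.26  2.92]
50 1 grasp [ 0.84  0.72 -1.11 -1.   -0.51  0.49]
50 1 appr [ 0.84  0.38 -1.08 -0.63 -0.51  0.49]
50 1 pre None
50 1 pre2 None
50 1 in [-0.28  0.7  -1.21 -1.18  0.26 -0.22]
brown [0.28367533 0.3228815  0.        ] [0.2735553 0.46894   0.       ] jar [0.68698018 0.40467095 0.        ]
297.3186396354542 245.00342733962538 187.92946148138915 [[-0.001 -0.956 -0.294  0.074]
 [ 1.    -0.001  0.    -0.   ]
 [-0.    -0.294  0.956 -0.144]
 [ 0.     0.     0.     1.   ]]
```

Run:
```python
from h import *
for a in (32,35,38,40):
  r=tilt(jig[2],np.radians(a))
  print(a,[(x,z) for x in (-.17,-.16,-.15,-.14,-.13,-.12) for z in (.024,.1,.15) if ik(W((x,-.004,z)),r) is None])
yt=np.radians(8.95);t=np.array([.474,.379,0]);ax=np.array([np.cos(yt),np.sin(yt),0])
rt=tilt(yt,np.radians(38))
back=R.from_rotvec(rt).apply([0,0,-.13])
movep(t-.052*ax+[0,0,.005]+back,rt)
s=get_state();f=grab_frame('wrist');cv2.imwrite('pics/w1.png',f['img'][:,:,::-1])
np.save('w1.npy',np.r_[s['position'],s['eef_rot']])
print(s['clock'],s['position'],s['contact_force'])
hsv=cv2.cvtColor(f['img'],cv2.COLOR_RGB2HSV)
m=cv2.inRange(hsv,(100,90,40),(130,255,255));n,l,st,ce=cv2.connectedComponentsWithStats(m)
i=1+np.argmax(st[1:,4]);print(st[i],[(fish(f,s['position'],s['eef_rot'],t+[0,0,.012])).round(1)])
for d in silhouettes('wrist','tile')[:2]: print(d['score'],d['centre'],d['mask'].sum())
c=max(cv2.findContours((l==i).astype(np.uint8),0,2)[0],key=cv2.contourArea)[:,0]
P=np.array([fishz(f,s['position'],s['eef_rot'],p,.012)[:2] for p in c])
rr=cv2.minAreaRect((P*1000).astype(np.float32));print(rr)
```

```text
32 []
35 [(-0.17, 0.024), (-0.16, 0.024)]
38 [(-0.17, 0.024), (-0.16, 0.024), (-0.15, 0.024), (-0.14, 0.024)]
40 [(-0.17, 0.024), (-0.17, 0.1), (-0.16, 0.024), (-0.16, 0.1), (-0.15, 0.024), (-0.14, 0.024), (-0.13, 0.024)]
2.5417 [0.34428443 0.35975685 0.1082043 ] [ 0.41667702 -0.54446788  0.64543453]
[ 220  179   49   59 2496] [array([244.7, 210.6])]
0.65 [243.4, 198.1] 4334
0.6 [294.8, 53.7] 18454
((478.7339782714844, 379.10931396484375), (124.41236877441406, 45.34449768066406), 9.175175666809082)
```

View pics/w1.png

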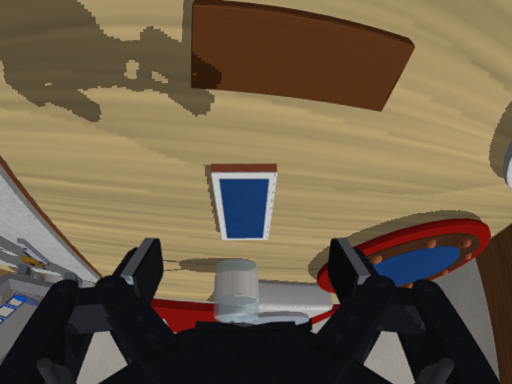

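The wrist view shows the blue tile at (245,205), lying between the open fingers, and the brown look-alike near the top at (300,50). The fitted glaze panel measures 124 x 45 mm, which agrees with the earlier views.

Run:
```python
from h import *
yt=np.radians(9.15);t=np.array([.478,.379,0]);ax=np.array([np.cos(yt),np.sin(yt),0])
rt=tilt(yt,np.radians(35)); g=t-.046*ax+[0,0,.0045]
b=R.from_rotvec(rt).apply([0,0,-1.])
movep(g+.07*b,rt)
print(move_l(g,.06,until_force=8),get_state()['position']-g)
grab(40); s=get_state();print(s['finger_gap'],s['grasp_force'],s['contact_force'],s['position'])
np.save('g.npy',s['position'])
move_l(s['position']+[0,0,.09],.12)
s=get_state();print(s['clock'],s['finger_gap'],s['grasp_force'])
rj=tilt(jig[2],np.radians(35))
# via point in front of jig
movep(W((-.15,-.006,.10)),rj)
s=get_state();print(s['clock'],s['position'],s['finger_gap'],s['grasp_force'])
f=grab_frame('wrist');cv2.imwrite('pics/w2.png',f['img'][:,:,::-1])
for n in ['tile','fence_face','stop_face','clamp_knob','side_clamp']:
    d=tip_of('wrist',n)[:2]; print(n,[(x['score'],np.round(x['centre']),(fishz(f,s['position'],s['eef_rot'],x['centre'],{'clamp_knob':.06}.get(n,.018))).round(4)) for x in d])
for n,p in dict(fence=(.05,.03,.018),fstart=(0,.03,.028),stop=(.09,0,.018),clamp=(.015,-.075,.018),knob=(.015,-.185,.06)).items(): print(n,fish(f,s['position'],s['eef_rot'],W(p)).round(),W(p).round(4))
```

```text
False [-6.63596904e-05  9.69842522e-05  2.65747391e-04]
0.6872802397263919 41.407901644706726 [-2.0697468  -0.69116059  5.61704784] [0.43263791 0.371905   0.00518383]
5.625 0.6839633435283552 43.14077138900757
7.1 [ 0.47367015 -0.02342903  0.09984572] 0.6844016537324661 43.15178453922272
tile [(0.89, array([245., 263.]), array([ 0.6931, -0.0116,  0.018 ]))]
fence_face []
stop_face [(0.18, array([103., 272.]), array([ 0.7666, -0.2368,  0.018 ]))]
clamp_knob [(0.92, array([100., 271.]), array([ 0.6469, -0.1845,  0.06  ])), (0.3, array([247., 263.]), array([ 0.5954, -0.0155,  0.06  ]))]
side_clamp []
fence [274. 257.] [0.6712 0.0237 0.018 ]
fstart [278. 246.] [0.6213 0.0208 0.028 ]
stop [250. 269.] [ 0.7128 -0.0039  0.018 ]
clamp [186. 244.] [ 0.6423 -0.0831  0.018 ]
knob [ 95. 271.] [ 0.6488 -0.193   0.06  ]
```

View pics/w2.png

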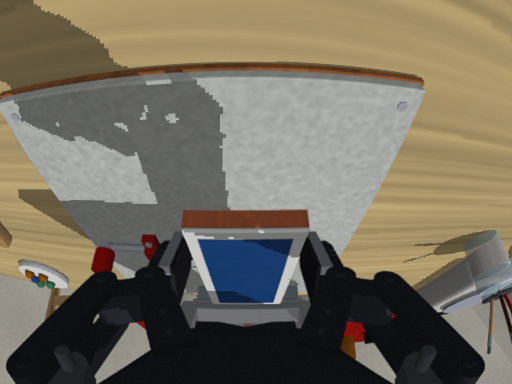

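```bash
cat > c.py <<'E'
from h import *
from scipy.optimize import least_squares
s=get_state();f=grab_frame('wrist');p,r=s['position'],s['eef_rot']
S=grab_frame('scene');D=grab_frame('side')
A=fishz(f,p,r,(422,84),.018);print('front-left corner',A,'pred',W((-.2,.12,.018)))
# front top edge & left edge points
fe=np.array([fishz(f,p,r,q,.018)[:2] for q in [(20,95),(60,88),(100,82),(150,76),(200,72),(250,71),(300,73),(350,77),(400,82)]])
k=np.polyfit(fe[:,1],fe[:,0],1);print('front edge yaw',-k[0],'line resid',(fe[:,0]-np.polyval(k,fe[:,1])).round(4))
le=np.array([fishz(f,p,r,q,.018)[:2] for q in [(422,84),(409,115),(392,152),(375,190)]]);print(le.round(4))
c=lambda u,v:(180+u/2.667,180+v/2.667)
d=lambda u,v:(205+(u-400)/2.667,110+v/2.667)
obs=[(S,c(25,28),(-.2,-.2,.018)),(S,c(32,330),(.2,-.2,.018)),(S,c(385,292),(.2,.12,.018)),(D,d(420,232),(-.2,.12,.018)),(D,d(778,163),(.2,-.2,.018))]
kn=[('w',(100,249),.06),(S,(198.5,235.7),.045),(D,(315.4,191.8),.045)]
def res(x):
    o=[(proj(F,W(P,x))-px) for F,px,P in obs]
    o+=[(fish(f,p,r,W((-.2,.12,.018),x))-(422,84))]
    o+=[(fish(f,p,r,W((-.2,-.2,.018),x))-(3,98))]
    for F,px,z in kn[1:]: o.append(proj(F,W((.015,x[3],z),x))-px)
    o.append(fish(f,p,r,W((.015,x[3],.060),x))-(100,271) if 0 else np.zeros(2))
    return np.concatenate(o)
q=least_squares(res,[*jig,-.185],loss='soft_l1');print(q.x,res(q.x).round(1))
np.save('jig2.npy',q.x)
E
python3 c.py
```

```text
front-left corner [0.4127492  0.09079991 0.018     ] pred [0.41634861 0.09899968 0.018     ]
front edge yaw 0.06291172004171157 line resid [-0.0001  0.0004  0.0004 -0.0001 -0.0007 -0.0006 -0.      0.0005  0.0002]
[[0.4127 0.0908]
 [0.4401 0.0924]
 [0.4787 0.0947]
 [0.5286 0.0998]]
[ 0.62024879 -0.01280793  0.06788364 -0.17394605] [ -0.9  -0.   -1.2  -0.4  -1.   -2.6  -0.8  -1.1  -0.9  -2.5   3.    0.4
 -10.2   4.2  -0.3   0.2  -0.4  -0.3   0.    0. ]
```

```bash
python3 - <<'E'
import numpy as np; np.save('jig.npy',[.6202,-.0135,.064])
E
python3 - <<'E'
from h import *
g=np.load('g.npy'); rj=tilt(jig[2],np.radians(35)); 
movep(W((-.145,-.006,.05)),rj)
p=W((-.145,-.006,.0220)); hit=move_l(p,.04,until_force=6); s=get_state();print(hit,s['position'],s['contact_force'],g[2]+.018)
let_go(); b=R.from_rotvec(rj).apply([0,0,-1.])
np.save('rel.npy',s['position'])
move_l(s['position']+.05*b,.12)
for a,x,z in [(30,-.21,.12),(32,-.19,.12),(25,-.2,.12),(25,-.19,.1),(30,-.19,.12),(30,-.17,.12)]:
    r=tilt(jig[2],np.radians(a)); P=W((x,-.006,z))
    if ik(P,r) is not None: print(a,x); movep(P,r); break
s=get_state();print(s['clock'],s['position']);np.save('w3.npy',np.r_[s['position'],s['eef_rot']])
f=grab_frame('wrist');cv2.imwrite('pics/w3.png',cv2.resize(f['img'][60:330,130:370],(720,810),interpolation=2)[:600,:,::-1])
np.save('w3img.npy',f['img'])
for n in ['tile','fence_face','stop_face','clamp_knob','side_clamp']:
    d=tip_of('wrist',n)[:2]; print(n,[(x['score'],np.round(x['centre']),(fishz(f,s['position'],s['eef_rot'],x['centre'],{'clamp_knob':.06}.get(n,.018))).round(4)) for x in d])
E
```

```text
True [ 0.47654706 -0.02896585  0.02323086] [-1.43296282 -0.54579184  5.61733924] 0.023183832394546248
30 -0.21
10.0583 [ 0.41191127 -0.03325722  0.1200469 ]
tile [(0.77, array([244., 219.]), array([ 0.5288, -0.0278,  0.018 ]))]
fence_face [(0.91, array([273., 280.]), array([0.6772, 0.0248, 0.018 ]))]
stop_face [(0.79, array([250., 288.]), array([ 0.7112, -0.0072,  0.018 ]))]
clamp_knob []
side_clamp [(0.65, array([203., 269.]), array([ 0.6496, -0.077 ,  0.018 ]))]
```

View pics/w3.png

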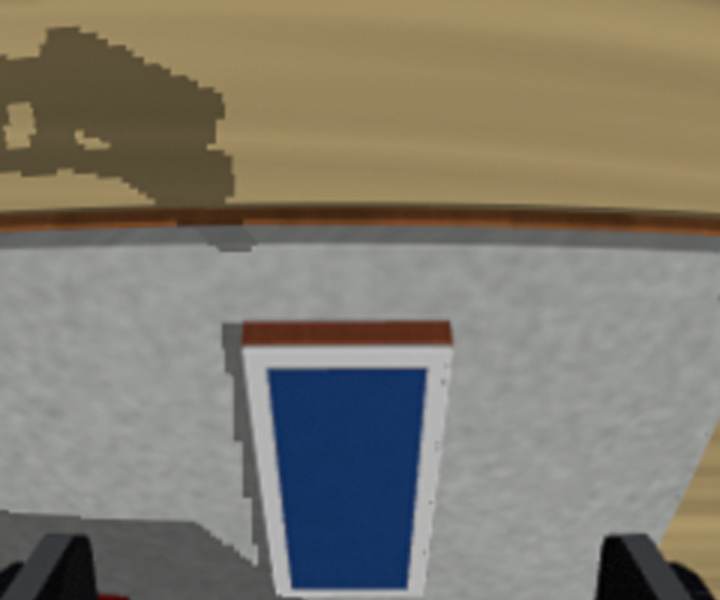

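The blue tile lies on the board, its near edge at about (246,170) and its far end at about (247,258) in the full picture. Next I'll view the part of the same picture just beyond it.

Run:
```python
import numpy as np,cv2
i=np.load('w3img.npy')[235:310,170:290]; cv2.imwrite('pics/w3b.png',cv2.resize(i,(800,500),interpolation=2)[:,:,::-1])
```

```text
(no output)
```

View pics/w3b.png

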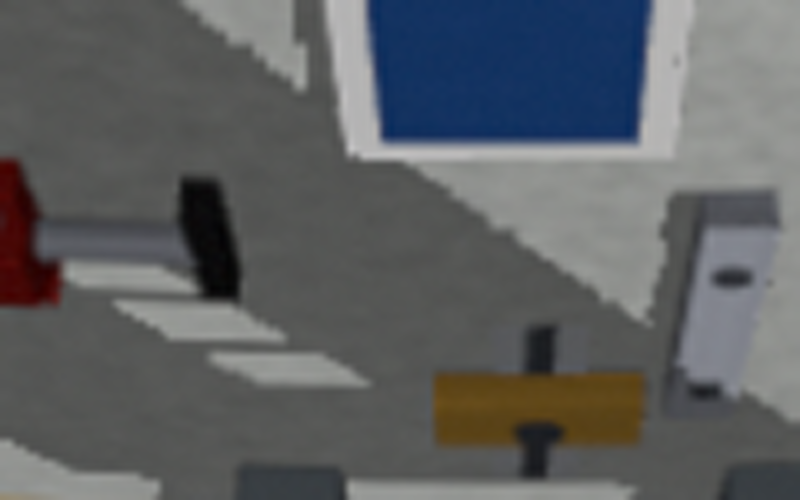

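```bash
cat > m.py <<'E'
from h import *
v=np.load('w3.npy');p,r=v[:3],v[3:];f=grab_frame('wrist')
def at(u,w,z): return fishz(f,p,r,(170+u/6.667-.5+.075,235+w/6.667-.5+.075),z)
def J(P): return R.from_euler('z',-jig[2]).apply(P-np.array([jig[0],jig[1],0])).round(4)
for n,a in dict(fbaseL=(703,192,.018),ftopL=(710,228,.028),fbaseR=(778,190,.018),ftopR=(775,228,.028),ftopLfar=(678,365,.028),stopL=(435,373,.018),stopR=(643,373,.018),tileL=(350,158,.03),tileR=(670,158,.03),cl1=(222,180,.028),cl2=(240,270,.028),cl3=(238,297,.018)).items(): print(n,J(at(*a)))
def at2(u,w,z): return fishz(f,p,r,(130+u/3-.33,60+w/3-.33),z)
for a in [(243,346,.03),(452,346,.03),(20,247,.018),(350,240,.018),(700,250,.018)]: print(J(at2(*a)))
E
python3 m.py
```

```text
fbaseL [0.0072 0.0325 0.018 ]
ftopL [0.0037 0.0331 0.028 ]
fbaseR [0.007  0.0477 0.018 ]
ftopR [0.0043 0.046  0.028 ]
ftopLfar [0.0722 0.0319 0.028 ]
stopL [ 0.0997 -0.0238  0.018 ]
stopR [0.1001 0.026  0.018 ]
tileL [-0.0286 -0.0352  0.03  ]
tileR [-0.0285  0.0229  0.03  ]
cl1 [-0.0156 -0.0604  0.028 ]
cl2 [ 0.0234 -0.0613  0.028 ]
cl3 [ 0.058  -0.0664  0.018 ]
[-0.1698 -0.0362  0.03  ]
[-0.1698  0.0223  0.03  ]
[-0.1976 -0.0986  0.018 ]
[-0.1978 -0.0063  0.018 ]
[-0.197   0.0927  0.018 ]
```

The crop shows the fence near end at (705,192) to (778,190), the brass stop's face along v=373 (u 435–643) and the clamp's black face at (225,240). The tile's far end is 128 mm short of the stop. Its left side is about 10 mm clear of the fence, and the clamp face is at about y −63 mm.

Run:
```python
from h import *
rel=np.load('rel.npy'); y=jig[2]; ex=np.array([np.cos(y),np.sin(y),0]); ey=np.array([-ex[1],ex[0],0]); ez=np.array([0,0,1.])
r35=tilt(y,np.radians(35)); r42=tilt(y,np.radians(42)); B=lambda r:R.from_rotvec(r).apply([0,0,-1.])
G=rel+.062*ex+.003*ey
G2=G-.004*ex+.0018*ez
for n,q in dict(a=G2+.06*B(r42),g=G2,end=G2+.075*ex).items(): print(n,ik(q,r42) is not None)
move_l(rel+.05*B(r35),.15,rot=r35); print(move_l(rel,.06,until_force=8))
grab(40); s=get_state();print(s['finger_gap'],s['contact_force'])
move_l(s['position']+.0006*ez,.02)
p=s['position']+.0006*ez; print(move_l(p+.062*ex+.003*ey,.07,until_force=10))
move_l(get_state()['position']-.0006*ez,.02); let_go(); s=get_state();print(s['clock'],s['position']-G,s['contact_force'])
move_l(s['position']+.05*B(r35),.12)
q=ik(G2+.06*B(r42),r42)
if q is not None:
    movep(G2+.06*B(r42),r42)
    s=get_state();f=grab_frame('wrist');np.save('w4.npy',np.r_[s['position'],s['eef_rot']]);np.save('w4img.npy',f['img'])
    cv2.imwrite('pics/w4.png',cv2.resize(f['img'][150:330,130:370],(800,600),interpolation=2)[:,:,::-1]); print(s['clock'])
```

```text
a False
g True
end True
False
0.6831763449816282 [-4.2304322  -0.24725511  9.66786702]
False
14.3 [-4.09825270e-04  5.25858228e-05  4.93956997e-04] [-0.09296098 -0.21287196 -0.08698654]
```

Run:
```python
from h import *
rel=np.load('rel.npy'); y=jig[2]; ex=np.array([np.cos(y),np.sin(y),0]); ey=np.array([-ex[1],ex[0],0]); ez=np.array([0,0,1.])
r42=tilt(y,np.radians(42))
G2=rel+.058*ex+.003*ey+.0018*ez
ok=[h for h in (.06,.05,.04,.03) if ik(G2+h*ez,r42) is not None];print(ok)
h=ok[0]; movep(G2+h*ez,r42); print(move_l(G2,.06,until_force=8)); grab(40)
s=get_state();print(s['clock'],s['finger_gap'],s['contact_force'],s['position']-G2)
p=s['position']+.0006*ez; move_l(p,.02)
print(move_l(p+.050*ex,.07,until_force=8)); 
hit=move_l(p+.078*ex,.015,until_force=4)
s=get_state();print(hit,(s['position']-p)@ex,s['contact_force'],s['clock'],s['finger_gap'])
f=grab_frame('wrist');np.save('w4.npy',np.r_[s['position'],s['eef_rot']]);np.save('w4img.npy',f['img'])
cv2.imwrite('pics/w4.png',cv2.resize(f['img'][150:330,130:370],(800,600),interpolation=2)[:,:,::-1])
```

```text
[0.06, 0.05, 0.04, 0.03]
False
16.7 0.6784126457759156 [-3.57036523 -0.08725917  5.77884314] [ 2.61619475e-04 -9.15886858e-06  8.40946358e-04]
False
True 0.0627850522544111 [0.99079616 0.13434615 1.68150564] 18.8167 0.6775570822445766
```

View pics/w4.png

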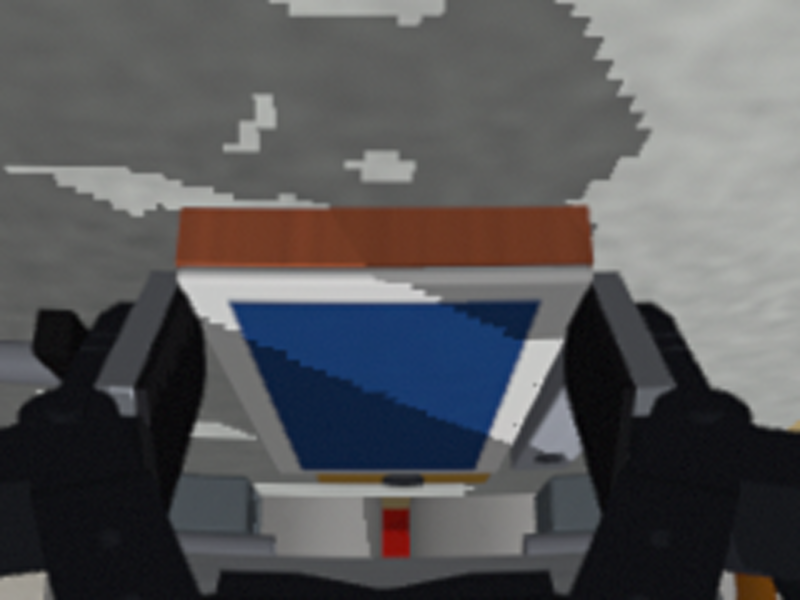

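The tile is between the pads with its far end near the brass at about (400,478) in the crop. The travel is about 3 mm less than measured, so I'll push on gently to confirm contact.

Run:
```python
from h import *
y=jig[2]; ex=np.array([np.cos(y),np.sin(y),0]); ez=np.array([0,0,1.])
s=get_state();p=s['position'];print(s['contact_force'])
for i in range(4):
    hit=move_l(p+.0015*(i+1)*ex,.008,until_force=6)
    s=get_state();print(hit,round((s['position']-p)@ex*1e3,2),s['contact_force'].round(2))
    if hit or -s['contact_force']@ex>6: break
print(s['clock'])
```

```text
[0.10041027 1.29421773 0.99154443]
True 0.07 [-1.2  -0.12  3.95]
19.0917
```

Run:
```python
from h import *
y=jig[2]; ex=np.array([np.cos(y),np.sin(y),0]); ez=np.array([0,0,1.])
s=get_state();p=s['position'].copy()
f0=[]
for i in range(4): sleep(.05); f0.append(get_state()['contact_force'])
f0=np.mean(f0,0);print(f0.round(2),np.std(f0))
for i in range(16):
    move_l(p+.0005*(i+1)*ex,.01)
    F=np.mean([get_state()['contact_force'] for _ in range(1)],0)-f0
    s=get_state();print(round((s['position']-p)@ex*1e3,2),F.round(2))
    if -F@ex>4.5: break
print(s['clock'],s['finger_gap'])
```

```text
[-1.66 -0.1   4.44] 2.5859645685128907
0.04 [-1.77 -0.56  1.89]
0.08 [-5.44 -0.47  5.66]
19.7917 0.6777478444285884
```

Run:
```python
from h import *
y=jig[2]; ex=np.array([np.cos(y),np.sin(y),0]); ez=np.array([0,0,1.])
p=get_state()['position'].copy()
def rd(t): sleep(.1); s=get_state(); print(t,((s['position']-p)@ex*1e3).round(2),((s['position']-p)[2]*1e3).round(2),s['contact_force'].round(2)); return s
move_l(p+.0015*ez-.0005*ex,.02); rd('up')
for i in range(12):
    move_l(p+.0015*ez+.0005*i*ex,.01); s=rd(i)
    if -s['contact_force']@ex>6.5: break
print(s['clock'])
```

```text
up -0.94 0.95 [-0.51  0.09 -0.03]
0 -0.06 1.38 [-0.64  0.61 -1.54]
1 -0.05 1.15 [-2.23  0.19 -0.52]
2 0.05 0.89 [-5.51  0.63 -0.43]
3 0.09 0.59 [-6.47  0.06 -1.53]
4 0.07 0.26 [-7.67 -0.69 -0.78]
21.8917
```

Run:
```python
from h import *
y=jig[2]; ex=np.array([np.cos(y),np.sin(y),0]); ey=np.array([-ex[1],ex[0],0]); ez=np.array([0,0,1.])
r42=tilt(y,np.radians(42)); b=R.from_rotvec(r42).apply([0,0,-1.])
p=get_state()['position'].copy()
move_l(p-.0004*ez+.0002*ex,.02); s=get_state();print(s['contact_force'].round(2)); let_go(); s=get_state();print(s['contact_force'].round(2),s['position']-p)
np.save('rel2.npy',s['position'])
d=[k for k in (.1,.08,.07,.06,.05,.04) if ik(s['position']+k*b,r42) is not None][0]; print(d)
move_l(s['position']+d*b,.12)
s=get_state();f=grab_frame('wrist');np.save('w5.npy',np.r_[s['position'],s['eef_rot']]);np.save('w5img.npy',f['img'])
cv2.imwrite('pics/w5.png',cv2.resize(f['img'][190:310,170:330],(800,600),interpolation=2)[:,:,::-1]); print(s['clock'])
for a in (20,25,30,35):
  r=tilt(y+np.pi/2,np.radians(a)); print(a,[None if (q:=ik(W((.018,yy,z)),r)) is None else np.round(q,2) for yy,z in ((-.23,.12),(-.23,.034),(-.155,.034))])
```

```text
[-6.78 -0.37  4.29]
[ 0.09 -0.48  0.8 ] [ 9.73542255e-04 -1.12836984e-04  7.76230569e-05]
0.1
23.5333
20 [array([-0.58,  0.84,  0.35,  1.3 ,  0.28, -2.25]), array([-0.58,  0.91,  0.27,  1.14,  0.28, -2.25]), array([-0.5 ,  0.84,  0.12,  1.04,  0.29, -2.16])]
25 [array([-0.61,  0.89,  0.42,  1.39,  0.34, -2.29]), array([-0.61,  0.96,  0.35,  1.24,  0.34, -2.29]), array([-0.52,  0.88,  0.18,  1.12,  0.36, -2.21])]
30 [array([-0.63,  0.95,  0.51,  1.48,  0.39, -2.34]), array([-0.63,  1.02,  0.43,  1.34,  0.39, -2.34]), array([-0.55,  0.93,  0.24,  1.2 ,  0.42, -2.26])]
35 [array([-0.65,  1.02,  0.6 ,  1.59,  0.45, -2.39]), array([-0.65,  1.09,  0.53,  1.44,  0.45, -2.39]), array([-0.58,  0.99,  0.32,  1.29,  0.48, -2.31])]
```

View pics/w5.png

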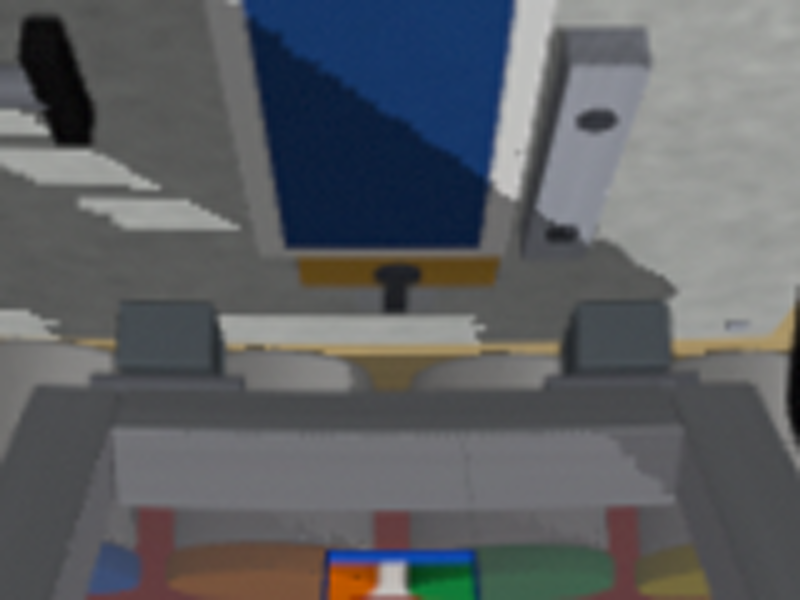

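Run:
```python
from h import *
v=np.load('w5.npy');p,r=v[:3],v[3:];f=grab_frame('wrist')
def J(u,w,z): 
    P=fishz(f,p,r,(170+u/5-.4,190+w/5-.4),z); return R.from_euler('z',-jig[2]).apply(P-np.array([jig[0],jig[1],0])).round(4)
for n,a in dict(tL=(262,256,.03),tR=(495,256,.03),tRnear=(555,5,.03),glL=(286,246,.03),glR=(480,246,.03),sL=(300,286,.028),sR=(498,286,.028),sNear=(400,258,.028),fn=(568,65,.028),ff=(545,232,.028),c1=(58,18,.028),c2=(95,105,.028)).items(): print(n,J(*a))
```

```text
tL [ 0.0967 -0.0319  0.03  ]
tR [0.0968 0.0243 0.03  ]
tRnear [-0.0223  0.0263  0.03  ]
glL [ 0.0899 -0.0257  0.03  ]
glR [0.0901 0.0202 0.03  ]
sL [ 0.1236 -0.024   0.028 ]
sR [0.1241 0.0271 0.028 ]
sNear [0.1031 0.0015 0.028 ]
fn [0.003  0.0314 0.028 ]
ff [0.0865 0.0355 0.028 ]
c1 [-0.0145 -0.0605  0.028 ]
c2 [ 0.0197 -0.0596  0.028 ]
```

The tile's end meets the brass at v≈256 across the crop. It lies parallel to the fence (left edge u≈545), with about 5–7 mm still to close, and the clamp face is at (75,80). Now I'll push the clamp.

Run:
```python
from h import *
y=jig[2]; ex=np.array([np.cos(y),np.sin(y),0]); ey=np.array([-ex[1],ex[0],0]); ez=np.array([0,0,1.])
r=tilt(y+np.pi/2,np.radians(25)); r42=tilt(y,np.radians(35))
grab(20)
movep(W((-.17,-.15,.14)),tilt(y,np.radians(20)))
movep(W((-.05,-.28,.16)),tilt(y+np.pi/4,np.radians(25)))
movep(W((.015,-.24,.12)),r)
move_l(W((.015,-.235,.036)),.12)
s=get_state();print(s['clock'],s['position'],s['finger_gap'])
sleep(.2);f0=get_state()['contact_force'];p=W((.015,-.235,.036))
fast=True;i=0
d=0
while d<.11:
    d+=.003 if d<.075 else .001
    move_l(p+d*ey,.05 if d<.075 else .02)
    s=get_state();F=-(s['contact_force']-f0)@ey
    if F>2 : print(round(d*1e3,1),round(F,1))
    if F>16: break
print(s['clock'],s['position'],(s['contact_force']-f0).round(1))
f=grab_frame('side');c=grab_frame('scene');w=grab_frame('wrist')
o=np.hstack([cv2.resize(c['img'][150:310,180:340],(400,400),interpolation=2),cv2.resize(f['img'][90:250,205:365],(400,400),interpolation=2)])
cv2.imwrite('pics/end1.png',o[:,:,::-1])
```

```text
27.725 [ 0.65063072 -0.24760463  0.03707447] -0.003448604993773374
45.0 4.0
48.0 5.3
51.0 5.2
54.0 5.7
57.0 4.2
60.0 4.8
63.0 5.0
66.0 4.3
69.0 5.5
72.0 5.1
75.0 5.8
76.0 6.2
77.0 6.3
78.0 6.2
79.0 7.5
80.0 10.3
81.0 12.7
82.0 12.9
83.0 15.2
84.0 17.7
36.475 [ 0.64562813 -0.17028401  0.03607598] [ -1.1 -17.8   1.4]
```

View pics/end1.png

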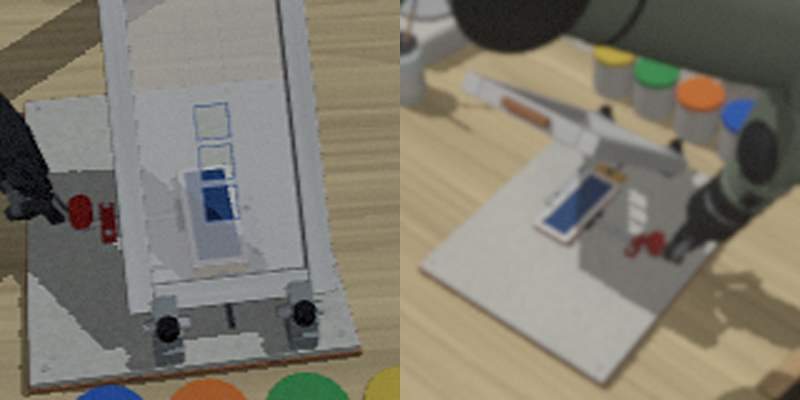

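The tile now lies along the fence with its end at the brass, and the clamp is in. In the side crop that's the tile at (578,205) and the brass at (610,172). The stencil is still up. I'll back off and check numerically from the earlier wrist pose.

```bash
cat > e.py <<'E'
from h import *
y=jig[2]; ex=np.array([np.cos(y),np.sin(y),0]); ey=np.array([-ex[1],ex[0],0])
r=tilt(y+np.pi/2,np.radians(25)); p=get_state()['position']
move_l(p-.06*ey,.06); move_l(W((.015,-.24,.12)),.15)
movep(W((-.05,-.28,.16)),tilt(y+np.pi/4,np.radians(25)))
movep(W((-.17,-.15,.14)),tilt(y,np.radians(20)))
let_go()
v=np.load('w5.npy'); movep(v[:3],v[3:]); s=get_state(); f=grab_frame('wrist'); print(s['clock'],s['contact_force'].round(2))
for im,P,Q in((np.load('w5img.npy'),v[:3],v[3:]),(f['img'],s['position'],s['eef_rot'])):
    hsv=cv2.cvtColor(im,cv2.COLOR_RGB2HSV); m=cv2.inRange(hsv,(100,120,30),(130,255,255)); m[250:]=0;m[:, :190]=0;m[:,300:]=0
    n,l,st,ce=cv2.connectedComponentsWithStats(m);i=1+np.argmax(st[1:,4])
    c=max(cv2.findContours((l==i).astype(np.uint8),0,2)[0],key=cv2.contourArea)[:,0]
    J=np.array([R.from_euler('z',-y).apply(fishz(f,P,Q,a,.03)-np.array([jig[0],jig[1],0]))[:2] for a in c])
    print(cv2.minAreaRect((J*1000).astype(np.float32)),J.max(0),J.min(0))
    b=cv2.inRange(hsv,(15,120,50),(28,255,255)); b[:235]=0;b[252:]=0;b[:,:220]=0;b[:,275:]=0
    ys,xs=np.nonzero(b);print('brass rows',ys.min(),ys.max(),'cols',xs.min(),xs.max(),len(ys))
for c in('scene',):
    g=grab_frame(c);print('front',[(d['centre'],d['score']) for d in tip_of(c,'stencil_front')[:1]])
E
python3 e.py
```

```text
41.875 [ 0.48 -0.12  0.37]
((26.40936279296875, -3.3520584106445312), (122.38553619384766, 45.12295913696289), 0.4495687186717987) [0.08742574 0.01941237] [-0.03460797 -0.02624067]
brass rows 242 246 cols 230 269 161
((26.926437377929688, 1.3119277954101562), (45.10693359375, 123.68241119384766), 89.72885131835938) [0.08886793 0.02414411] [-0.03501444 -0.02119119]
brass rows 241 245 cols 230 269 159
front [([258.5, 129.0], 0.59)]
```

```bash
python3 -c "
from cell import *
print(sign_off())"
```

```text
the job is handed in; nothing more can be done
None
```

I loaded the blue tile against the brass stop, clamped it square to the fence with about 12 N, left the stencil raised and handed the job in at about 42 s; no verdict came back, but the last camera check showed the tile about 1 mm or less from the stop and under 1 mm from the fence.

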